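# Move the two slim tool holders from the spring-clip strip to the stand

### The arm

A 7-joint arm with a two-finger parallel gripper is mounted at the origin on the work surface. World frame = base frame: x ahead of the robot, y to its left, z up, the work surface at z = 0. Lengths are in m, angles in degrees, forces in N, time in s.
With the tool pointing down it reaches from about 0.425 to 0.875 m from the base axis. Payload 4.7 kg.
Tool frame: the origin (TCP) lies on the centre line of the jaws, within the pads' length; the fingertips stand 19 mm ahead of it and the grasp point (between the pads) is the TCP; z points along the fingers, y is the line along which they close (so a half turn about z gives the same grasp; the last joint's range is limited). The gripper opens to 87 mm and grips with 3 to 60 N. Pads are 19 mm wide; open, the fingers measure 117 mm over their backs; the gripper's body (75 mm by 190 mm) begins 51 mm behind the grasp point.
Start: joints at [73.402, 18.392, -4.016, 83.108, 1.295, 78.541, -3.26], TCP at [0.194, -0.62, 0.242] pointing down, gripper open.
Joint ranges: [-163.93, 163.93], [-17.29, 119.83], [-79.2, 71.16], [3.27, 140.29], [-89.18, 269.18], [5.43, 117.66], [-154.24, 154.24]. Speed limits (degrees/s): [147.25, 147.25, 180, 180, 180, 180, 180].

### API

Orientations are given as [roll, pitch, yaw] about the fixed x, y, z axes, in that order (R = Rz(yaw) Ry(pitch) Rx(roll)).
In Python, from cell import env, imaging gives the robot as it stands.
- The arm moves only by the shell command python3 -m crank 'ROWS' [OPENING] [FORCE]. ROWS is JSON, a list of rows, each an object of numbers: "x", "y", "z": the shift along the tool's x, y, z in m; "turn": the turn about the tool's z in rad. In form: [{"x": .., "y": .., "z": .., "turn": ..}, ...]. A call has 1 to 12 rows; each row is the pose to reach, as a shift and turn from the pose commanded when the call began, along the tool's axes at that moment; what a row does not reach only later rows make up. A row lasts 1/8 s, in which the tool goes at most 62.5 mm and 10.7 degrees, less where a joint would pass 70% of its speed; a pose out of reach is approached as far as the arm can. A call with a gripper value outside its range is refused whole. OPENING is the finger opening in m, from 0 to 0.087, set as the call begins (- or left out, the last holds). The fingers move at their own pace and stop on an object; FORCE is the grip in N (left out, the last holds). Time passes only in rows, so rows that repeat a pose let the fingers close. It gives the time, the measured TCP pose, the force, the opening and the grip force at its end, in the units of the state.
- env.get_obs(): the state, without advancing time (a new reading comes with each control period).
- imaging.read_camera(name): name is "scene" or "top"; returns the picture (400x640x3 uint8, red, green, blue); there is no depth.
- imaging.get_calibration(name): a dict with "camera_matrix" (3x3 intrinsics, pixels), "k1" (the pictures are not rectified: a ray, as slopes to the right and down, at radius r is drawn at 1 + k1 r^2 times it, then the intrinsics apply), "position" and "attitude" of the camera in the world. Camera axes: x right, y up, looking along -z (the intrinsics and any distortion apply to the point x, -y, -z); pixel columns grow to the right and rows downward; lengths in m; the calibration is good to about 2 mm. A picture is of the moment at which its call begins. get_calibration takes no time and is no camera call.
- env.sign_off(): hands the job in; it is judged then, once.
The state is a dict: "time_s": time; "qpos": joint angles; "joint_velocities": joint speeds; "effort": joint torques, N m; "tool_pos": TCP position; "tool_rot": TCP orientation; "force": force on the tool from outside, world axes, zero at the start; "wrist_torque": the same for the moment, N m; "grip_width": finger opening in m; "grasp_force": force on a finger pad.
Only numpy, scipy, OpenCV 4.12 (cv2) and the standard library are available. Lean on these libraries where they do the work, as an engineer would, in place of code of your own. Each camera call takes 0.05 s, during which the arm holds its last target. There are 200 camera calls.

### The job

Pull the two tall slim tool holders out of the sprung clip strip, one at a time, and stand each upright in its own compartment of the open two-compartment metal stand, the first standing there and let go before the second leaves its clip. Leave the short stout holder in its clip.

Things in the scene. Friction and masses are not known exactly. Their poses are not given: they have to be found in the camera images.
- slim_a_mid (a point): A tall slim dark steel tool holder, 96 mm high, 90 g, upright in a spring clip, foot 5 mm above the bench. Point: on its axis, half-way up; z up; in the clip y runs along the strip, x across it. Barrel 20 mm in diameter from 12 mm below the point to the top; below it a 14 mm neck and a 20 mm ball with a flat foot. Grip it 10 to 25 mm above the point, fingers closing across the strip.
- slim_b_mid (a point): The second slim holder, same as the first; either may go first. Two sprung jaws, at its two sides along the strip and 31 mm high over the bench, hold each holder's neck above the ball. Straight up, about 8 to 15 N frees it within 10 mm, slight drag to 20 mm; 40 mm up it is clear of the jaws. The strip is fixed, 70 x 190 mm, with three clips in a row 55 mm apart; which holder is in which varies.
- stout_mid (a point): The short stout dark steel holder, 64 mm high with a 32 mm wide barrel, in the third clip of the same strip; the point is on its axis, half-way up (32 mm above its foot). It stays in its clip.
- stand: Fixed open aluminium stand, 48 mm (x) by 92 mm (y) by 30 mm high: two compartments, 40 x 40 mm inside, side by side along its y, centres 22 mm either side of the middle; walls 4 mm, floor 4 mm above the bench. Origin: centre of the underside, on the bench; z up. A slim holder standing in it has its mid point 52 mm above the bench.

How it is judged (in metres and radians):
On the way:
1. one slim holder stands in a compartment of the stand, let go, while the other is still in its clip (((x of slim_a_mid in the frame of stand between -0.014 and 0.014 m and y of slim_a_mid in the frame of stand between 0.008 and 0.036 m and z of slim_a_mid in the frame of stand between 0.046 and 0.058 m and angle between slim_a_mid's own z axis and vertical below 0.26 rad and contact force between slim_a and the fingers below 0.1 N and distance of slim_b_mid from where it was at the start of the episode below 0.008 m) or (x of slim_a_mid in the frame of stand between -0.014 and 0.014 m and y of slim_a_mid in the frame of stand between -0.036 and -0.008 m and z of slim_a_mid in the frame of stand between 0.046 and 0.058 m and angle between slim_a_mid's own z axis and vertical below 0.26 rad and contact force between slim_a and the fingers below 0.1 N and distance of slim_b_mid from where it was at the start of the episode below 0.008 m) or (x of slim_b_mid in the frame of stand between -0.014 and 0.014 m and y of slim_b_mid in the frame of stand between 0.008 and 0.036 m and z of slim_b_mid in the frame of stand between 0.046 and 0.058 m and angle between slim_b_mid's own z axis and vertical below 0.26 rad and contact force between slim_b and the fingers below 0.1 N and distance of slim_a_mid from where it was at the start of the episode below 0.008 m) or (x of slim_b_mid in the frame of stand between -0.014 and 0.014 m and y of slim_b_mid in the frame of stand between -0.036 and -0.008 m and z of slim_b_mid in the frame of stand between 0.046 and 0.058 m and angle between slim_b_mid's own z axis and vertical below 0.26 rad and contact force between slim_b and the fingers below 0.1 N and distance of slim_a_mid from where it was at the start of the episode below 0.008 m))), for 0.2 s.
At the end, for the whole second after the job is handed in: Both slim holders stand in the stand, one in each compartment: mid point within 14 mm of the compartment's centre along each of the stand's axes and 46 to 58 mm above the stand's underside, upright within 15 degrees, let go and at rest; the stout holder is within 15 mm of where it began (((x of slim_a_mid in the frame of stand between -0.014 and 0.014 m and y of slim_a_mid in the frame of stand between 0.008 and 0.036 m and z of slim_a_mid in the frame of stand between 0.046 and 0.058 m and angle between each of slim_a_mid, slim_b_mid's own z axis and vertical below 0.26 rad and x of slim_b_mid in the frame of stand between -0.014 and 0.014 m and y of slim_b_mid in the frame of stand between -0.036 and -0.008 m and z of slim_b_mid in the frame of stand between 0.046 and 0.058 m) or (x of slim_a_mid in the frame of stand between -0.014 and 0.014 m and y of slim_a_mid in the frame of stand between -0.036 and -0.008 m and z of slim_a_mid in the frame of stand between 0.046 and 0.058 m and angle between each of slim_a_mid, slim_b_mid's own z axis and vertical below 0.26 rad and x of slim_b_mid in the frame of stand between -0.014 and 0.014 m and y of slim_b_mid in the frame of stand between 0.008 and 0.036 m and z of slim_b_mid in the frame of stand between 0.046 and 0.058 m)) and linear speed of each of slim_a, slim_b below 0.02 m/s and contact force between each of slim_a, slim_b and the fingers below 0.1 N and distance of stout_mid from where it was at the start of the episode below 0.015 m); the robot touches nothing.
It fails at once if the stout holder is pulled from or pushed out of its clip (moved more than 15 mm) (distance of stout_mid from where it was at the start of the episode above 0.015 m).
It also fails if it takes over 61 s, if anything falls off the work surface, if the arm or the gripper's body presses on something with over 40 N, if the wrist force passes 120 N, or if a joint passes its speed limit or range.

## Working session

There is one attempt and no reset: what is moved stays moved. The work goes in short steps, Python scripts to look and compute and a shell command to move; the robot and the scene stay as the last step left them, time stands still between calls to the robot, and variables do not carry over. Pictures are saved under pics/ and viewed, at most 12 in all, crops included, and the job is handed in when it is done.

```bash
mkdir -p pics; cat > h.py <<'E'
import numpy as np, cv2
from cell import env, imaging
def R(c):
    a=np.array(c["attitude"],float); return a
def snap(n,f):
    im=imaging.read_camera(n); cv2.imwrite(f"pics/{f}.png",im[:,:,::-1]); return im
E
python3 - <<'E'
from h import *
for n in("scene","top"):
    snap(n,n+"0"); print(imaging.get_calibration(n))
o=env.get_obs(); print(o["time_s"],o["tool_pos"],o["tool_rot"],o["grip_width"],o["force"])
E
```

```text
{'camera_matrix': array([[415.32446659,   0.        , 329.68624166],
       [  0.        , 415.32446659, 201.32234084],
       [  0.        ,   0.        ,   1.        ]]), 'k1': -0.013940835202041419, 'position': array([ 0.97640598, -0.26657362,  0.58970638]), 'attitude': array([42.72127777, -0.44554062, 60.12591723])}
{'camera_matrix': array([[400.21839708,   0.        , 321.32479285],
       [  0.        , 400.21839708, 194.99539584],
       [  0.        ,   0.        ,   1.        ]]), 'k1': 0.005806436450766265, 'position': array([ 0.45847418, -0.00915494,  0.8587126 ]), 'attitude': array([  5.456151  ,   1.50152122, -88.45363274])}
0.1 [ 0.19429068 -0.61979322  0.24056532] [-1.79900017e+02  4.01428030e-03  1.74094872e+01] 0.08698022842347501 [-0.64900361 -0.01805497 -0.11405799]
```

View pics/scene0.png

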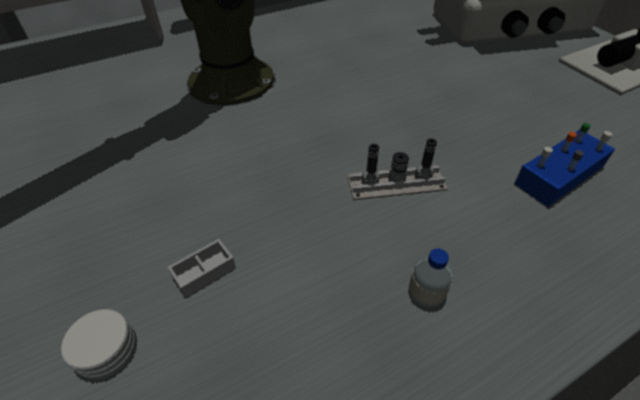

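View pics/top0.png

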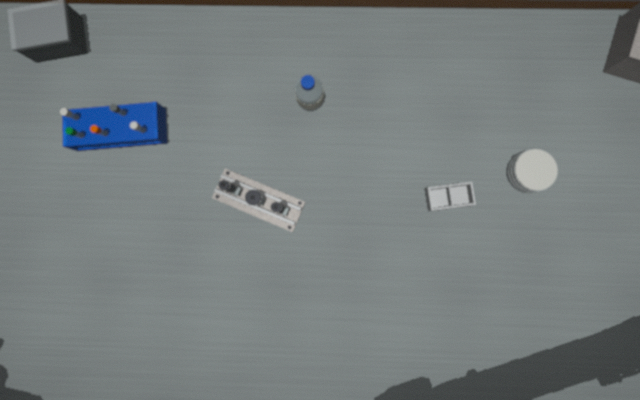

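The strip is near top pixel (258,199), with the stout holder in the middle and a slim one at each end. The stand is near (451,196). I'll enlarge both areas.

```bash
cat >> h.py <<'E'
from scipy.spatial.transform import Rotation as Ro
def cal(n):
    c=imaging.get_calibration(n); return c, Ro.from_euler("xyz",c["attitude"],degrees=True).as_matrix()
def world(n,u,v,z):
    c,M=cal(n); d=(np.array([u,v])-c["camera_matrix"][:2,2])/c["camera_matrix"][0,0]
    s=d.copy()
    for _ in range(5): s=d/(1+c["k1"]*(s@s))
    r=M@np.array([s[0],-s[1],-1]); p=c["position"]
    return p+r*(z-p[2])/r[2]
def pix(n,P):
    c,M=cal(n); q=M.T@(np.array(P)-c["position"]); s=np.array([q[0],-q[1]])/-q[2]
    return c["camera_matrix"][:2,:2]@(s*(1+c["k1"]*(s@s)))+c["camera_matrix"][:2,2]
def crop(im,u0,v0,w,h,k):
    o=cv2.resize(im[v0:v0+h,u0:u0+w],None,fx=k,fy=k,interpolation=cv2.INTER_CUBIC)
    o=cv2.convertScaleAbs(o,alpha=1.6)
    for i in range(0,w,10): cv2.line(o,(i*k,0),(i*k,6 if i%50 else 14),(255,255,0),1); 
    for j in range(0,h,10): cv2.line(o,(0,j*k),(6 if j%50 else 14,j*k),(255,255,0),1)
    return o
E
python3 - <<'E'
from h import *
t=cv2.imread("pics/top0.png"); s=cv2.imread("pics/scene0.png")
a=np.hstack([crop(t,205,160,110,80,4),crop(t,420,170,80,80,4)])
b=np.hstack([crop(s,345,130,110,70,4),crop(s,160,230,80,70,4)])
cv2.imwrite("pics/c0.png",np.vstack([a,b]))
print(a.shape,b.shape)
E
```

```text
(320, 760, 3) (280, 760, 3)
```

View pics/c0.png

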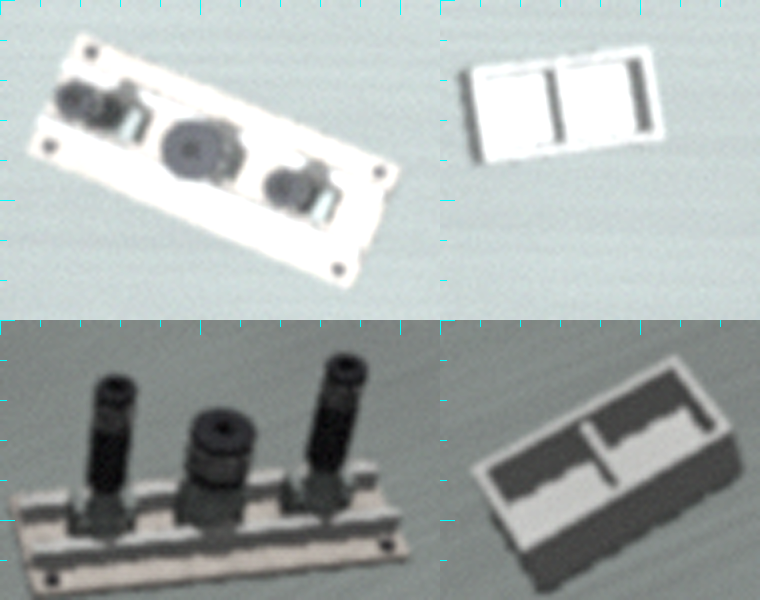

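Top view: slim tops are at (223,185) and (277,206.7), and the stout top at (252.5,197.3). The stand rim corners are about (428,186.8), (472.5,181.5), (476,204.3) and (430.5,210.8). Scene view: slim tops are at (374,146.8) and (431.5,142).

```bash
python3 - <<'E'
from h import *
np.set_printoptions(precision=4,suppress=True)
A=world("top",223,185,.101);B=world("top",277,206.7,.101);S=world("top",252.5,197.3,.069)
print("top",A,B,S,np.linalg.norm(A-B))
print("scene",world("scene",374,146.8,.101),world("scene",431.5,142,.101),world("scene",400.5,157,.069))
c=np.array([world("top",*p,.004) for p in[(225.5,168.3),(305,201.2),(292.5,232.5),(212,198.8)]]);print(c,c.mean(0))
yaw=lambda d:np.degrees(np.arctan2(d[1],d[0]))
print("strip yaw(y axis)",yaw(A-B),yaw(c[0]-c[1]),yaw(c[3]-c[2]))
r=np.array([world("top",*p,.03) for p in[(428,186.8),(472.5,181.5),(476,204.3),(430.5,210.8)]]);print(r,r.mean(0))
r=r.mean(0)*0+r
print([np.linalg.norm(r[i]-r[i-1]) for i in range(4)],yaw(r[0]-r[1]),yaw(r[3]-r[2]),yaw(r[0]-r[3]),yaw(r[1]-r[2]))
q=np.array([world("scene",160+(x-440)/4,230+(y-320)/4,.03) for x,y in[(472,470),(676,356),(735,430),(524,551)]]);print(q,q.mean(0))
E
```

```text
top [0.5449 0.2019 0.101 ] [0.5059 0.0964 0.101 ] [0.5254 0.1504 0.069 ] 0.11246753121487389
scene [0.5093 0.0995 0.101 ] [0.55   0.2003 0.101 ] [0.5283 0.1505 0.069 ]
[[0.5927 0.2252 0.004 ]
 [0.5253 0.0501 0.004 ]
 [0.4578 0.0747 0.004 ]
 [0.5255 0.2512 0.004 ]] [0.5253 0.1503 0.004 ]
strip yaw(y axis) 69.67404772643216 68.95898062411207 69.00987486525749
[[ 0.5595 -0.2056  0.03  ]
 [ 0.5727 -0.2968  0.03  ]
 [ 0.5256 -0.3035  0.03  ]
 [ 0.5099 -0.2108  0.03  ]] [ 0.5419 -0.2542  0.03  ]
[np.float64(0.04985943074827856), np.float64(0.09210297620066171), np.float64(0.04751662803607082), np.float64(0.0939903738657997)] 98.23721261970435 99.64196001385108 5.978264585847427 8.109273322782137
[[ 0.5281 -0.3018  0.03  ]
 [ 0.5135 -0.2114  0.03  ]
 [ 0.5615 -0.2034  0.03  ]
 [ 0.5748 -0.2944  0.03  ]] [ 0.5445 -0.2527  0.03  ]
```

Both cameras agree to about 5 mm, and the sizes check out: slim spacing 0.112 against 0.110, stand 92–94 × 48–50 mm. Fused estimates:
- **Slim A:** (0.547, 0.201)
- **Slim B:** (0.5075, 0.098)
- **Strip yaw:** -20.8°
- **Stand:** (0.543, -0.2535), yaw about 9°

I'll take B first.

```bash
cat >> h.py <<'E'
def go(P,psi,o=None):
    "tool-axes shift and turn to world TCP P and yaw psi"
    o=o or env.get_obs(); M=Ro.from_euler("xyz",[180,0,o["tool_rot"][2]],degrees=True).as_matrix()
    d=M.T@(np.array(P)-o["tool_pos"]); t=-np.radians((psi-o["tool_rot"][2]+180)%360-180)
    print("shift",np.round(d,4),"turn",round(t,3),"len",np.linalg.norm(d).round(3))
E
python3 -c "
from h import *
go([.55,-.25,.22],69.2)"
```

```text
shift [ 0.4501 -0.2464  0.0206] turn -0.904 len 0.514
```

```bash
python3 -m crank '[{"x":0.05,"y":-0.027,"z":0.002,"turn":-0.1},{"x":0.1,"y":-0.055,"z":0.005,"turn":-0.2},{"x":0.15,"y":-0.082,"z":0.007,"turn":-0.3},{"x":0.2,"y":-0.11,"z":0.01,"turn":-0.4},{"x":0.25,"y":-0.137,"z":0.012,"turn":-0.5},{"x":0.3,"y":-0.164,"z":0.014,"turn":-0.6},{"x":0.35,"y":-0.192,"z":0.016,"turn":-0.7},{"x":0.4,"y":-0.219,"z":0.018,"turn":-0.8},{"x":0.45,"y":-0.246,"z":0.02,"turn":-0.904},{"x":0.45,"y":-0.246,"z":0.02,"turn":-0.904},{"x":0.45,"y":-0.246,"z":0.02,"turn":-0.904}]' 0.087 45
python3 -c "
from h import *
go([.5075,.098,.18],69.2)"
```

```text
time_s: 1.48
tool_pos: [0.5497, -0.2514, 0.221]
tool_rot: [-179.9, 0.0, 69.2]
force: [-0.5, -0.2, 0.6]
grip_width: 0.087
grasp_force: 0.0
shift [ 0.3116 -0.1636  0.041 ] turn -0.0 len 0.354
```

```bash
python3 -m crank '[{"x":0.045,"y":-0.023,"z":0.006},{"x":0.09,"y":-0.047,"z":0.012},{"x":0.134,"y":-0.07,"z":0.018},{"x":0.178,"y":-0.094,"z":0.023},{"x":0.223,"y":-0.117,"z":0.029},{"x":0.267,"y":-0.14,"z":0.035},{"x":0.3115,"y":-0.1635,"z":0.041},{"x":0.3115,"y":-0.1635,"z":0.041},{"x":0.3115,"y":-0.1635,"z":0.041},{"x":0.3115,"y":-0.1635,"z":0.041}]' 0.087
python3 - <<'E'
from h import *
t=snap("top","t1"); s=snap("scene","s1"); o=env.get_obs(); print(o["tool_pos"],o["tool_rot"])
a=crop(t,200,130,130,100,4); b=crop(s,340,90,120,110,4)
h=100*4
cv2.imwrite("pics/c1.png",cv2.resize(np.hstack([a,cv2.resize(b,None,fx=1,fy=1)[:h]]),None,fx=.8,fy=.8)[:,:,::-1])
E
```

```text
[ 0.54903629 -0.2527751   0.22123629] [-1.79956738e+02  6.54934010e-02  6.90217584e+01]invalid input
```

View pics/c1.png

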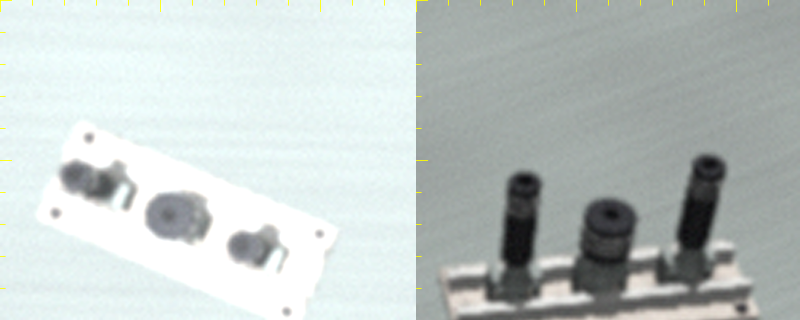

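The move was refused because each row needs every key, so the arm hasn't moved. The picture shows the strip unchanged. I'll resend with `turn`.

```bash
python3 -m crank '[{"x":0.045,"y":-0.023,"z":0.006,"turn":0},{"x":0.09,"y":-0.047,"z":0.012,"turn":0},{"x":0.134,"y":-0.07,"z":0.018,"turn":0},{"x":0.178,"y":-0.094,"z":0.023,"turn":0},{"x":0.223,"y":-0.117,"z":0.029,"turn":0},{"x":0.267,"y":-0.14,"z":0.035,"turn":0},{"x":0.3115,"y":-0.1635,"z":0.041,"turn":0},{"x":0.3115,"y":-0.1635,"z":0.041,"turn":0},{"x":0.3115,"y":-0.1635,"z":0.041,"turn":0}]' 0.087
python3 - <<'E'
from h import *
s=snap("scene","s2"); o=env.get_obs(); print(o["tool_pos"],o["tool_rot"])
print("tip px",pix("scene",o["tool_pos"]+[0,0,-.019]),"B top px",pix("scene",[.5075,.098,.101]))
cv2.imwrite("pics/c2.png",crop(s,320,60,140,140,4)[:,:,::-1])
E
```

```text
time_s: 2.7
tool_pos: [0.5083, 0.0964, 0.1806]
tool_rot: [180.0, 0.1, 69.1]
force: [1.0, -0.6, 0.4]
grip_width: 0.0876
grasp_force: 0.0
[0.50841539 0.09584073 0.1805495 ] [1.79964125e+02 6.26691700e-02 6.89918863e+01]
tip px [374.99937136 119.88970288] B top px [372.79658786 146.51309445]
```

View pics/c2.png

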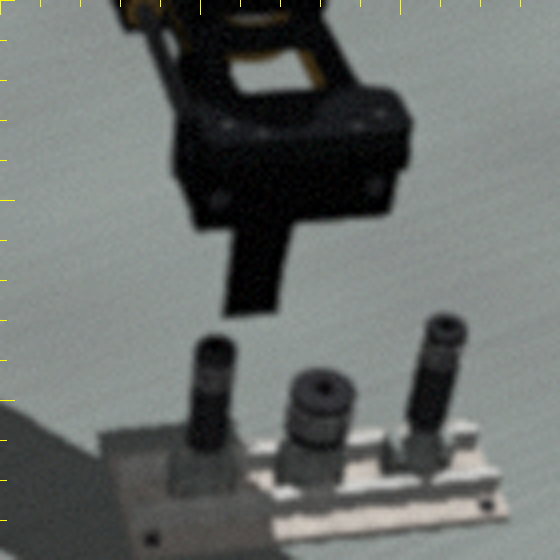

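The near finger sits over the strip as expected and the pad line is over B. Now I'll descend, straddling it across the strip.

```bash
python3 -c "
from h import *
go([.5075,.098,.070],69.2); print(pix('scene',[.5083+.0467,.0964-.0177,.1615]))"
python3 -m crank '[{"x":0.0,"y":0,"z":0.03,"turn":0},{"x":0.001,"y":-0.001,"z":0.06,"turn":0},{"x":0.001,"y":-0.001,"z":0.085,"turn":0},{"x":0.001,"y":-0.001,"z":0.1,"turn":0},{"x":0.001,"y":-0.001,"z":0.11,"turn":0},{"x":0.001,"y":-0.001,"z":0.11,"turn":0},{"x":0.001,"y":-0.001,"z":0.11,"turn":0}]' 0.06
```

```text
shift [ 0.0017 -0.0016  0.1105] turn -0.004 len 0.111
[382.30770072 137.91159087]
time_s: 3.62
tool_pos: [0.5081, 0.0997, 0.0713]
tool_rot: [179.9, -0.0, 69.2]
force: [0.0, 0.0, -0.2]
grip_width: 0.0601
grasp_force: 0.0
```

```bash
python3 -m crank '[{"x":0,"y":0,"z":0,"turn":0},{"x":0,"y":0,"z":0,"turn":0},{"x":0,"y":0,"z":0,"turn":0},{"x":0,"y":0,"z":0,"turn":0},{"x":0,"y":0,"z":0,"turn":0},{"x":0,"y":0,"z":0,"turn":0},{"x":0,"y":0,"z":0,"turn":0},{"x":0,"y":0,"z":0,"turn":0}]' 0.01 10
```

```text
time_s: 4.62
tool_pos: [0.5074, 0.0997, 0.0705]
tool_rot: [180.0, 0.0, 69.2]
force: [1.1, 0.2, -0.4]
grip_width: 0.0199
grasp_force: 10.0
```

It closed on 20 mm (the barrel) with only 1 N of side force. Now a firm grip and a straight lift.

```bash
python3 -m crank '[{"x":0,"y":0,"z":0,"turn":0},{"x":0,"y":0,"z":0,"turn":0},{"x":0,"y":0,"z":-0.003,"turn":0},{"x":0,"y":0,"z":-0.006,"turn":0},{"x":0,"y":0,"z":-0.01,"turn":0},{"x":0,"y":0,"z":-0.015,"turn":0},{"x":0,"y":0,"z":-0.02,"turn":0},{"x":0,"y":0,"z":-0.03,"turn":0},{"x":0,"y":0,"z":-0.045,"turn":0},{"x":0,"y":0,"z":-0.07,"turn":0},{"x":0,"y":0,"z":-0.09,"turn":0},{"x":0,"y":0,"z":-0.1,"turn":0}]' 0.01 45
python3 - <<'E'
from h import *
s=snap("scene","s3"); t=snap("top","t3"); o=env.get_obs(); print(o["tool_pos"],o["tool_rot"],o["grip_width"],o["force"])
cv2.imwrite("pics/c3.png",np.hstack([crop(s,320,60,100,140,4),crop(t,205,140,90,140,4)])[:,:,::-1])
go([.5465,-.275,.16],99,o)
E
```

```text
time_s: 6.12
tool_pos: [0.5085, 0.0999, 0.1729]
tool_rot: [179.8, -0.1, 69.2]
force: [0.3, 0.4, -2.0]
grip_width: 0.0195
grasp_force: 45.0
[0.50841618 0.09984088 0.17223479] [ 1.79827059e+02 -5.38622630e-02  6.91973847e+01] 0.019343930646459246 [-0.25841574 -0.12176557 -1.6753472 ]
shift [-0.3369  0.1687  0.0122] turn -0.52 len 0.377
```

View pics/c3.png

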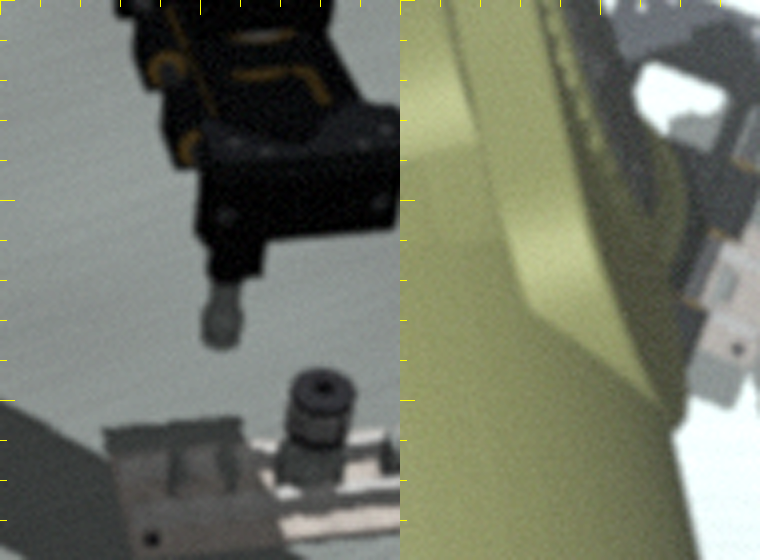

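B came free and hangs upright in the fingers, foot near scene pixel (375,145), and its clip is empty. On to the stand.

```bash
python3 -c "
from h import *
print(pix('scene',[.5084,.0998,.107]),pix('scene',[.5084,.0998,.117]))"
python3 -m crank '[{"x":-0.02,"y":0.01,"z":0,"turn":-0.04},{"x":-0.06,"y":0.03,"z":0,"turn":-0.1},{"x":-0.1,"y":0.05,"z":0,"turn":-0.16},{"x":-0.14,"y":0.07,"z":0,"turn":-0.22},{"x":-0.18,"y":0.09,"z":0,"turn":-0.28},{"x":-0.22,"y":0.11,"z":0,"turn":-0.34},{"x":-0.26,"y":0.13,"z":0,"turn":-0.4},{"x":-0.3,"y":0.15,"z":0,"turn":-0.46},{"x":-0.325,"y":0.163,"z":0.005,"turn":-0.5},{"x":-0.337,"y":0.1687,"z":0.012,"turn":-0.52},{"x":-0.337,"y":0.1687,"z":0.012,"turn":-0.52},{"x":-0.337,"y":0.1687,"z":0.012,"turn":-0.52}]' 0.01 45
python3 -c "
from h import *
go([.5465,-.275,.1],99)"
```

```text
[374.1734438 143.919534 ] [374.65221242 139.58680536]
time_s: 7.72
tool_pos: [0.5457, -0.2732, 0.1584]
tool_rot: [-180.0, -0.1, 99.1]
force: [-0.0, 1.1, -0.1]
grip_width: 0.0193
grasp_force: 45.0
shift [-0.0019  0.0005  0.0584] turn 0.002 len 0.058
```

```bash
python3 -m crank '[{"x":-0.001,"y":0,"z":0.02,"turn":0},{"x":-0.001,"y":0,"z":0.04,"turn":0},{"x":-0.001,"y":0,"z":0.048,"turn":0},{"x":-0.001,"y":0,"z":0.048,"turn":0},{"x":-0.001,"y":0,"z":0.048,"turn":0}]' 0.01 45
python3 - <<'E'
from h import *
s=snap("scene","s4"); t=snap("top","t4"); o=env.get_obs(); print(o["tool_pos"],o["tool_rot"])
f=o["tool_pos"]-[0,0,.065]; print("foot",pix("scene",f))
cv2.imwrite("pics/c4.png",crop(s,150,190,100,100,6)[:,:,::-1])
E
```

```text
time_s: 8.35
tool_pos: [0.546, -0.2764, 0.111]
tool_rot: [180.0, 0.0, 99.0]
force: [1.0, -0.5, -0.4]
grip_width: 0.0191
grasp_force: 45.0
[ 0.54614786 -0.27649334  0.11130239] [1.79936992e+02 5.17260080e-02 9.89950959e+01]
foot [184.33778831 263.4044392 ]
```

View pics/c4.png

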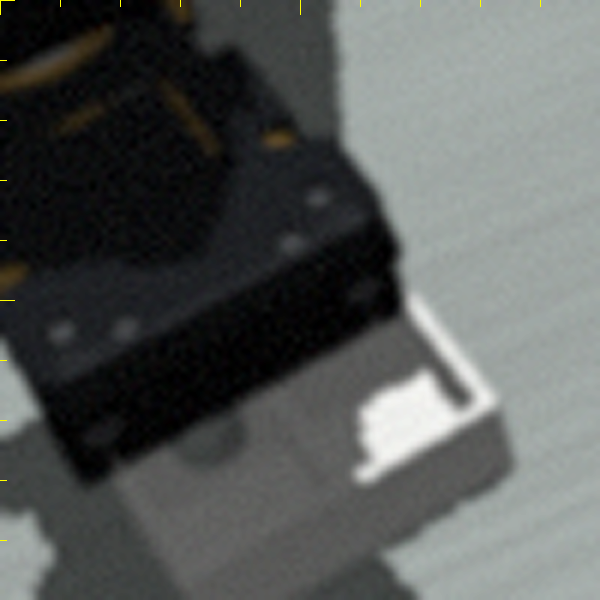

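The foot shows at about (185,263), matching the prediction of (184,263) and above the left compartment. Lowering.

```bash
python3 -m crank '[{"x":0,"y":0,"z":0.01,"turn":0},{"x":0,"y":0,"z":0.02,"turn":0},{"x":0,"y":0,"z":0.028,"turn":0},{"x":0,"y":0,"z":0.034,"turn":0},{"x":0,"y":0,"z":0.038,"turn":0},{"x":0,"y":0,"z":0.04,"turn":0},{"x":0,"y":0,"z":0.041,"turn":0},{"x":0,"y":0,"z":0.041,"turn":0},{"x":0,"y":0,"z":0.041,"turn":0}]' 0.01 45
```

```text
time_s: 9.57
tool_pos: [0.5457, -0.2764, 0.0698]
tool_rot: [180.0, 0.0, 99.0]
force: [0.4, -0.7, -0.8]
grip_width: 0.0191
grasp_force: 45.0
```

```bash
python3 -m crank '[{"x":0,"y":0,"z":0.001,"turn":0},{"x":0,"y":0,"z":0.0015,"turn":0},{"x":0,"y":0,"z":0.002,"turn":0},{"x":0,"y":0,"z":0.002,"turn":0}]' 0.01 45
```

```text
time_s: 10.07
tool_pos: [0.5459, -0.2765, 0.0695]
tool_rot: [180.0, 0.1, 99.0]
force: [-2.0, 0.4, 9.0]
grip_width: 0.0193
grasp_force: 45.0
```

It touched the floor at the expected height (9 N). I'll back off 1 mm, release and rise.

```bash
python3 -m crank '[{"x":0,"y":0,"z":-0.001,"turn":0},{"x":0,"y":0,"z":-0.001,"turn":0}]' 0.01 5
python3 -m crank '[{"x":0,"y":0,"z":0,"turn":0},{"x":0,"y":0,"z":0,"turn":0},{"x":0,"y":0,"z":0,"turn":0},{"x":0,"y":0,"z":0,"turn":0},{"x":0,"y":0,"z":-0.02,"turn":0},{"x":0,"y":0,"z":-0.05,"turn":0},{"x":0,"y":0,"z":-0.08,"turn":0},{"x":0,"y":0,"z":-0.11,"turn":0},{"x":0,"y":0,"z":-0.12,"turn":0},{"x":0,"y":0,"z":-0.12,"turn":0}]' 0.06 10
python3 -c "
from h import *
go([.5485,.202,.19],69.2)"
```

```text
time_s: 10.32
tool_pos: [0.546, -0.2765, 0.0693]
tool_rot: [180.0, 0.0, 99.0]
force: [-1.5, 0.1, 5.2]
grip_width: 0.0198
grasp_force: 5.0
time_s: 11.58
tool_pos: [0.546, -0.2764, 0.1895]
tool_rot: [179.9, 0.1, 99.0]
force: [-0.1, 0.0, 0.2]
grip_width: 0.06
grasp_force: 0.0
shift [ 0.4721  0.0773 -0.0005] turn 0.52 len 0.478
```

```bash
python3 -m crank '[{"x":0.03,"y":0.005,"z":0,"turn":0.04},{"x":0.08,"y":0.013,"z":0,"turn":0.1},{"x":0.13,"y":0.021,"z":0,"turn":0.16},{"x":0.18,"y":0.029,"z":0,"turn":0.22},{"x":0.23,"y":0.038,"z":0,"turn":0.28},{"x":0.28,"y":0.046,"z":0,"turn":0.34},{"x":0.33,"y":0.054,"z":0,"turn":0.4},{"x":0.38,"y":0.062,"z":0,"turn":0.45},{"x":0.43,"y":0.07,"z":0,"turn":0.5},{"x":0.471,"y":0.077,"z":0,"turn":0.52},{"x":0.471,"y":0.077,"z":0,"turn":0.52},{"x":0.471,"y":0.077,"z":0,"turn":0.52}]' 0.06
python3 - <<'E'
from h import *
s=snap("scene","s5"); t=snap("top","t5"); o=env.get_obs(); print(o["tool_pos"],o["tool_rot"])
go([.5475,.2015,.0705],69.2,o)
cv2.imwrite("pics/c5.png",np.vstack([np.hstack([crop(s,150,200,100,90,4),crop(t,420,150,80,90,4)]),crop(s,340,80,180,60,4)[:,:720]])[:,:,::-1])
E
```

```text
time_s: 13.08
tool_pos: [0.5475, 0.1999, 0.1872]
tool_rot: [-179.9, 0.1, 69.2]
force: [-0.6, -0.7, -0.0]
grip_width: 0.0597
grasp_force: 0.0
[0.54813755 0.19892843 0.18770433] [-1.79965815e+02  9.58740060e-02  6.90663858e+01]
shift [ 0.0022 -0.0015  0.1172] turn -0.002 len 0.117
```

View pics/c5.png

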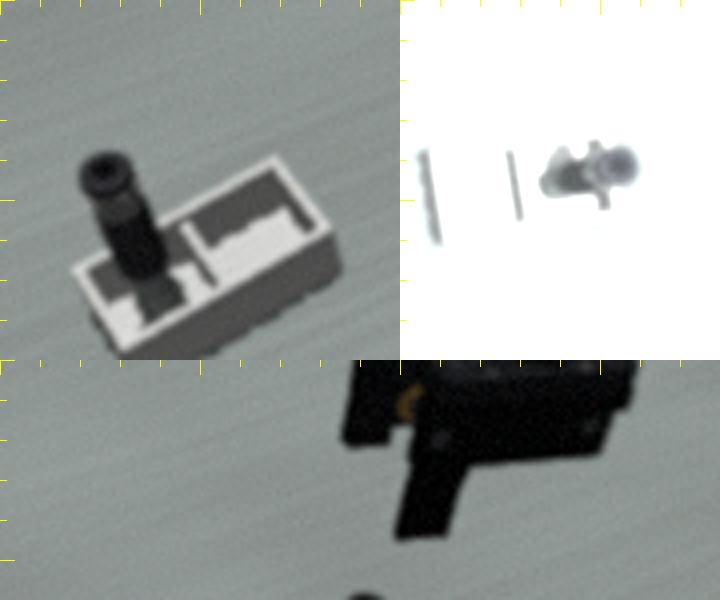

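B stands upright in the left compartment, its top at scene (176.5,243). Now descend on A.

```bash
python3 -c "
from h import *
print(world('scene',176.5,243,.1), world('top',420+220/4,150+165/4,.1))"
python3 -m crank '[{"x":0.001,"y":-0.001,"z":0.03,"turn":0},{"x":0.002,"y":-0.001,"z":0.06,"turn":0},{"x":0.002,"y":-0.001,"z":0.09,"turn":0},{"x":0.002,"y":-0.001,"z":0.107,"turn":0},{"x":0.002,"y":-0.001,"z":0.117,"turn":0},{"x":0.002,"y":-0.001,"z":0.117,"turn":0},{"x":0.002,"y":-0.001,"z":0.117,"turn":0}]' 0.06
python3 -m crank '[{"x":0,"y":0,"z":0,"turn":0},{"x":0,"y":0,"z":0,"turn":0},{"x":0,"y":0,"z":0,"turn":0},{"x":0,"y":0,"z":0,"turn":0},{"x":0,"y":0,"z":0,"turn":0},{"x":0,"y":0,"z":0,"turn":0},{"x":0,"y":0,"z":0,"turn":0},{"x":0,"y":0,"z":0,"turn":0}]' 0.01 10
```

```text
[ 0.54779961 -0.27503958  0.1       ] [ 0.54459799 -0.27697659  0.1       ]
time_s: 14.05
tool_pos: [0.5485, 0.2034, 0.0725]
tool_rot: [179.9, -0.1, 69.2]
force: [-0.4, -0.0, 0.2]
grip_width: 0.06
grasp_force: 0.0
time_s: 15.05
tool_pos: [0.5478, 0.2032, 0.0715]
tool_rot: [-180.0, 0.0, 69.2]
force: [-0.0, 0.5, -0.7]
grip_width: 0.0196
grasp_force: 10.0
```

```bash
python3 -m crank '[{"x":0,"y":0,"z":0,"turn":0},{"x":0,"y":0,"z":0,"turn":0},{"x":0,"y":0,"z":-0.003,"turn":0},{"x":0,"y":0,"z":-0.006,"turn":0},{"x":0,"y":0,"z":-0.01,"turn":0},{"x":0,"y":0,"z":-0.015,"turn":0},{"x":0,"y":0,"z":-0.02,"turn":0},{"x":0,"y":0,"z":-0.03,"turn":0},{"x":0,"y":0,"z":-0.045,"turn":0},{"x":0,"y":0,"z":-0.07,"turn":0},{"x":0,"y":0,"z":-0.1,"turn":0},{"x":0,"y":0,"z":-0.12,"turn":0}]' 0.01 45
python3 - <<'E'
from h import *
s=snap("scene","s6"); o=env.get_obs(); print(o["tool_pos"],o["tool_rot"],o["grip_width"],o["force"])
print("foot",pix("scene",o["tool_pos"]-[0,0,.066]))
cv2.imwrite("pics/c6.png",crop(s,340,60,130,130,4)[:,:,::-1])
go([.5395,-.232,.19],99,o)
E
```

```text
time_s: 16.55
tool_pos: [0.5486, 0.2037, 0.1944]
tool_rot: [179.8, -0.1, 69.2]
force: [-0.0, 0.5, 0.0]
grip_width: 0.0192
grasp_force: 45.0
[0.54968235 0.20421465 0.19662825] [179.68515734  -0.20609529  69.208971  ] 0.01910182289663919 [0.27826841 0.97222846 0.8839059 ]
foot [436.13727541 128.37650318]
shift [-0.4114  0.1453  0.0066] turn -0.52 len 0.436
```

View pics/c6.png

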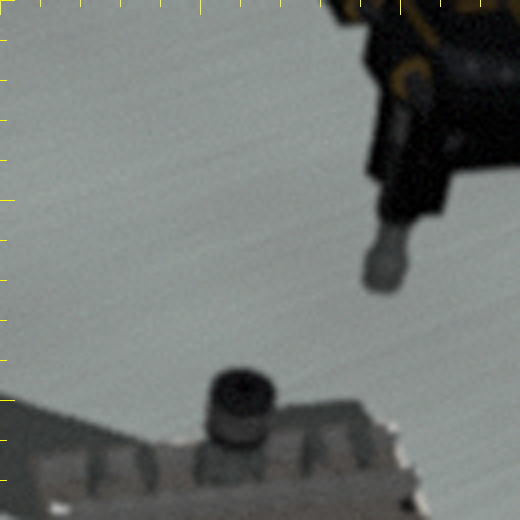

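A is out (foot about (435.7,130), matching) and the stout holder is still in its clip. Moving to the right compartment.

```bash
python3 -m crank '[{"x":-0.025,"y":0.009,"z":0,"turn":-0.03},{"x":-0.068,"y":0.024,"z":0,"turn":-0.09},{"x":-0.111,"y":0.039,"z":0,"turn":-0.15},{"x":-0.154,"y":0.054,"z":0,"turn":-0.21},{"x":-0.197,"y":0.07,"z":0,"turn":-0.27},{"x":-0.24,"y":0.085,"z":0,"turn":-0.33},{"x":-0.283,"y":0.1,"z":0,"turn":-0.38},{"x":-0.326,"y":0.115,"z":0,"turn":-0.43},{"x":-0.369,"y":0.13,"z":0,"turn":-0.48},{"x":-0.398,"y":0.141,"z":0,"turn":-0.51},{"x":-0.411,"y":0.145,"z":0,"turn":-0.52},{"x":-0.411,"y":0.145,"z":0,"turn":-0.52}]' 0.01 45
python3 -m crank '[{"x":0,"y":0,"z":0,"turn":0},{"x":0,"y":0,"z":0,"turn":0},{"x":0,"y":0,"z":0,"turn":0}]' 0.01 45
python3 -c "
from h import *
go([.5395,-.2315,.112],99)"
```

```text
time_s: 18.1
tool_pos: [0.5372, -0.2326, 0.1913]
tool_rot: [-180.0, -0.0, 98.9]
force: [0.2, 0.4, -0.4]
grip_width: 0.0191
grasp_force: 45.0
time_s: 18.48
tool_pos: [0.5377, -0.2316, 0.1917]
tool_rot: [180.0, 0.0, 99.1]
force: [-0.5, 0.2, -1.0]
grip_width: 0.0195
grasp_force: 45.0
shift [-0.0002  0.0018  0.0797] turn 0.001 len 0.08
```

```bash
python3 -m crank '[{"x":0,"y":0.001,"z":0.03,"turn":0},{"x":0,"y":0.002,"z":0.06,"turn":0},{"x":0,"y":0.002,"z":0.08,"turn":0},{"x":0,"y":0.002,"z":0.08,"turn":0},{"x":0,"y":0.002,"z":0.08,"turn":0},{"x":0,"y":0.002,"z":0.08,"turn":0}]' 0.01 45
python3 - <<'E'
from h import *
s=snap("scene","s7"); o=env.get_obs(); print(o["tool_pos"],o["tool_rot"])
print("foot",pix("scene",o["tool_pos"]-[0,0,.066]))
cv2.imwrite("pics/c7.png",crop(s,150,190,100,100,6)[:,:,::-1])
E
```

```text
time_s: 19.23
tool_pos: [0.5403, -0.2325, 0.1129]
tool_rot: [179.9, 0.1, 99.0]
force: [0.7, 0.0, -1.4]
grip_width: 0.0192
grasp_force: 45.0
[ 0.54012524 -0.23250743  0.11278527] [1.79906118e+02 8.01357659e-02 9.89943000e+01]
foot [210.1133858  249.24116351]
```

View pics/c7.png

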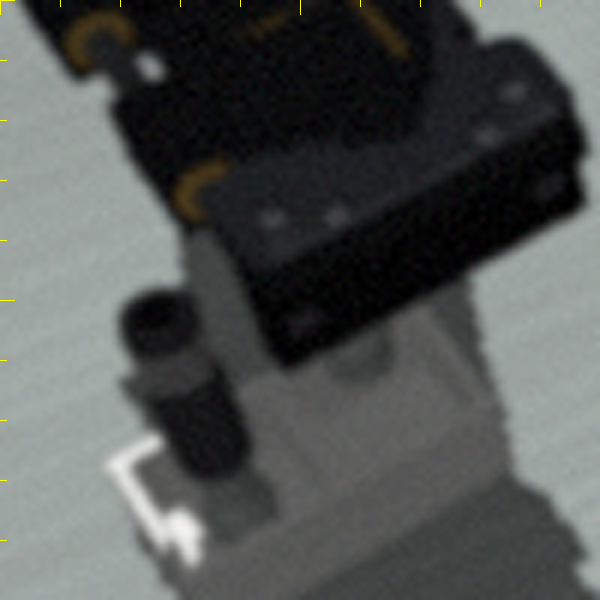

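A's foot is at (210,249), as predicted, over the right compartment. B still stands. Lowering.

```bash
python3 -m crank '[{"x":0,"y":0,"z":0.01,"turn":0},{"x":0,"y":0,"z":0.02,"turn":0},{"x":0,"y":0,"z":0.028,"turn":0},{"x":0,"y":0,"z":0.034,"turn":0},{"x":0,"y":0,"z":0.038,"turn":0},{"x":0,"y":0,"z":0.04,"turn":0},{"x":0,"y":0,"z":0.041,"turn":0},{"x":0,"y":0,"z":0.041,"turn":0},{"x":0,"y":0,"z":0.041,"turn":0}]' 0.01 45
python3 -m crank '[{"x":0,"y":0,"z":0.001,"turn":0},{"x":0,"y":0,"z":0.0015,"turn":0},{"x":0,"y":0,"z":0.0015,"turn":0}]' 0.01 45
```

```text
time_s: 20.4
tool_pos: [0.5395, -0.2323, 0.0708]
tool_rot: [180.0, 0.0, 99.0]
force: [-0.3, 0.2, -0.4]
grip_width: 0.0189
grasp_force: 45.0
time_s: 20.78
tool_pos: [0.5397, -0.2324, 0.0704]
tool_rot: [180.0, 0.1, 99.0]
force: [-2.3, 0.8, 6.6]
grip_width: 0.019
grasp_force: 45.0
```

```bash
python3 -m crank '[{"x":0,"y":0,"z":-0.001,"turn":0},{"x":0,"y":0,"z":-0.001,"turn":0}]' 0.01 5
python3 -m crank '[{"x":0,"y":0,"z":0,"turn":0},{"x":0,"y":0,"z":0,"turn":0},{"x":0,"y":0,"z":0,"turn":0},{"x":0,"y":0,"z":0,"turn":0},{"x":0,"y":0,"z":-0.02,"turn":0},{"x":0,"y":0,"z":-0.05,"turn":0},{"x":0,"y":0,"z":-0.08,"turn":0},{"x":0,"y":0,"z":-0.11,"turn":0},{"x":0,"y":0,"z":-0.15,"turn":0},{"x":0.06,"y":0,"z":-0.15,"turn":0},{"x":0.12,"y":0,"z":-0.15,"turn":0},{"x":0.15,"y":0,"z":-0.15,"turn":0}]' 0.06 10
python3 -m crank '[{"x":0.05,"y":0,"z":0,"turn":0},{"x":0.1,"y":0,"z":0,"turn":0},{"x":0.1,"y":0,"z":0,"turn":0}]' 0.06
python3 - <<'E'
from h import *
s=snap("scene","s8"); t=snap("top","t8")
cv2.imwrite("pics/c8.png",np.vstack([np.hstack([crop(s,150,200,100,90,4),crop(t,420,150,80,90,4)]),crop(s,340,130,180,60,4)])[:,:,::-1])
E
```

```text
time_s: 21.02
tool_pos: [0.5396, -0.2323, 0.0703]
tool_rot: [180.0, 0.0, 99.0]
force: [-0.2, -0.1, 2.4]
grip_width: 0.0198
grasp_force: 5.0
time_s: 22.52
tool_pos: [0.5158, -0.0799, 0.222]
tool_rot: [179.9, 0.1, 99.3]
force: [0.1, -0.1, 0.6]
grip_width: 0.0599
grasp_force: 0.0
time_s: 22.9
tool_pos: [0.5, 0.0199, 0.2219]
tool_rot: [179.9, 0.0, 99.5]
force: [0.8, 0.2, -0.5]
grip_width: 0.0596
grasp_force: 0.0
```

View pics/c8.png

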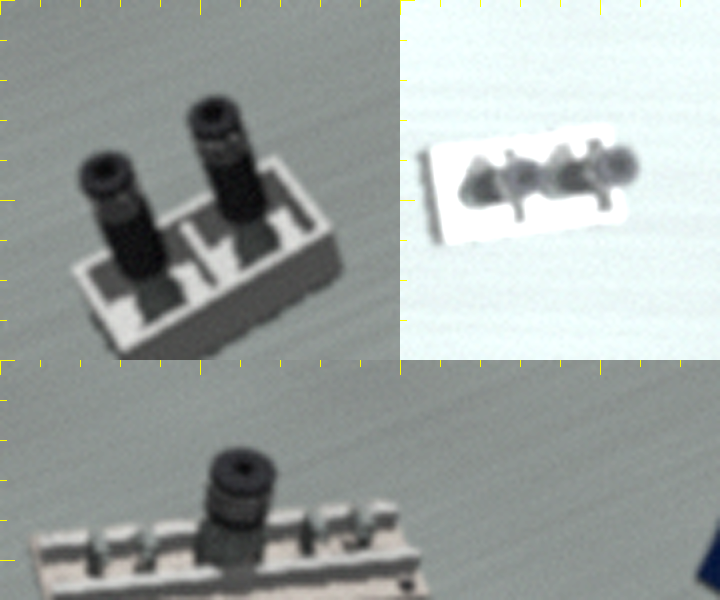

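Both slim holders stand upright, tops at scene (176.5,243) and (203.5,228). The stout holder is still in its clip and the arm is clear, so I'm handing in.

```bash
python3 -c "
from h import *
print(world('scene',203.5,228,.1)); print(env.sign_off())"
```

```text
[ 0.53990386 -0.2315484   0.1       ]
the job is handed in; nothing more can be done
None
```

I placed both slim holders upright in the stand, one per compartment and one after the other, left the stout holder in its clip, and handed the job in at about 23 s; the sign-off gave no verdict.

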